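# Fetch the transformer from behind the capacitors

### The job

The transformer for the power supply stands at the back of the blue stock tray, hemmed in behind three big capacitors. First stand all three capacitors upright on the blue anti-static mat, then take the transformer out and set it down upright in the open power supply, inside the black outline with its feet over the two hole marks, and finally put every capacitor back upright on the very spot of the tray from which you took it. Set things down gently, do not knock any over, and leave the multimeter, the screwdriver and the flux jar where they are.

Things in the scene. Friction and masses are not known exactly. Their poses are not given: they have to be found in the camera images.
- cap_black: large screw-terminal capacitor: upright cylinder with black sleeve, diameter 50 mm, 100 mm high to its black top (two metal screw terminals stand 6 mm higher), 280 g nominal. Origin: centre of its underside; z up its axis. At the start it stands on one of the three dark spots of the tray.
- cap_green: large screw-terminal capacitor: upright cylinder with green sleeve, diameter 50 mm, 100 mm high to its black top (two metal screw terminals stand 6 mm higher), 280 g nominal. Origin: centre of its underside; z up its axis. At the start it stands on one of the three dark spots of the tray.
- cap_orange: large screw-terminal capacitor: upright cylinder with orange sleeve, diameter 50 mm, 100 mm high to its black top (two metal screw terminals stand 6 mm higher), 280 g nominal. Origin: centre of its underside; z up its axis. At the start it stands on one of the three dark spots of the tray.
- transformer: mains transformer, 260 g: dark steel core 20 (x) x 50 (y) x 44 mm high, yellow winding making it 36 mm deep in x; thin feet (2 mm thick) reach y = +-31 mm, with bolt holes at +-28. Origin: centre of underside, z up. Grip it across y on the core's flat ends (50 mm apart), above the feet. Starts upright, hemmed in by the taller capacitors, its y within 0.08 rad of the tray's y.
- tray: fixed blue steel stock tray, 160 (x) x 232 (y) mm; grey foam floor 4 mm above the table. Origin: centre of underside, x to its back wall. Walls 4 mm thick: back 43 mm high, sides 40 (20 for x < -20 mm), front lip 20. Three dark 60 mm spots at (x, y) = (22, -63), (-32, 0), (22, 63) mm are the capacitors' places (which stands where varies). The transformer stands at (23, 0).
- mat: fixed blue anti-static mat, 200 (x) x 240 (y) x 3 mm, flat on the table, empty at the start: the side area for the capacitors. Origin: centre of its underside.
- psu_place (a point): the transformer's place in the open power supply (fixed aluminium pan): centre of a black outline 47 (x) x 78 (y) mm on its bare floor, 10 mm above the table, hole marks at y = +-28; set the transformer's y along this y, either way. Heights above table: panels at x = +-84 rise to 75 mm, side wall at y = -69 to 40 mm, board with parts from y = +81 mm to 56 mm.
- meter: orange handheld multimeter lying on its back, 150 x 74 x 41 mm. Bystander: leave it. Origin: centre of its underside; x along its length.
- screwdriver: screwdriver with red handle lying on the bench, 200 mm long, 26 mm thick, tip to +x. Bystander: leave it. Origin: under its middle.
- flux: small amber flux jar with white cap, diameter 44 mm, 70 mm high, standing on the bench on the robot's side of the work. Bystander: leave it. Origin: centre of its underside.

How it is judged:
By the outcome, as a careful person would: the job done as asked, in the order asked, and still so for the second after the job is handed in, with the robot touching nothing.
It also fails if it takes over 149 s, if anything falls off the work surface, if the arm or the gripper's body presses on something with over 40 N, if the wrist force passes 120 N, or if a joint passes its speed limit or range.

### The arm

A 6-joint arm with a two-finger parallel gripper is mounted at the origin on the work surface. World frame = base frame: x ahead of the robot, y to its left, z up, the work surface at z = 0. Lengths are in mm, angles in rad, forces in N, time in s.
With the tool pointing down it reaches from about 350 to 775 mm from the base axis. Payload 7.3 kg.
Tool frame: the origin (TCP) lies midway between the tips of the shut fingers; the grasp point (between the pads) lies 19 mm behind it; z points along the fingers, y is the line along which they close (so a half turn about z gives the same grasp; the last joint's range is limited). The gripper opens to 92 mm and grips with 3 to 60 N. Pads are 19 mm wide; open, the fingers measure 130 mm over their backs; the gripper's body (75 mm by 190 mm) begins 47 mm behind the grasp point.
Start: joints at [-1.484, 0.342, 1.524, -0, 1.275, -0.146], TCP at [121.14, -510.852, 226.741] pointing down, gripper open.
Joint ranges: [-2.53, 2.53], [-0.77, 2.02], [0.04, 2.7], [-1, 4.14], [0.28, 2.66], [-3.11, 3.11]. Speed limits (rad/s): [2.57, 2.57, 3.14, 3.14, 3.14, 3.14].

### API

Orientations are given as [roll, pitch, yaw] about the fixed x, y, z axes, in that order (R = Rz(yaw) Ry(pitch) Rx(roll)).
In Python, from plant import * gives the robot as it stands.
- The arm moves only by the tool step_arm, never from a script. Its argument "deltas" is one flat list of numbers, 5 for each row, row after row: the shift along the world's x, y, z in mm, then the turn about the world's z in degrees, then the finger opening in mm, from 0 to 91.8. In form: [tx, ty, tz, turn, gripper, tx, ty, tz, turn, gripper, ...]. A call has exactly 10 rows; each row shifts and turns the commanded pose from where the row before left it; what a row does not reach is not made up. A row lasts 1/8 s, in which the tool goes at most 62.5 mm and 10.7 degrees, less where a joint would pass 70% of its speed; a pose out of reach is approached as far as the arm can. A call is refused whole if a number of a shift passes 62.5 or a number of a turn 10.7, either way. A call with a gripper value outside its range is refused whole. The fingers move at their own pace and stop on an object; the grip force is fixed at half the most. Time passes only in rows, so rows that do not move let the fingers close, or fill a call up. It gives the time, the measured TCP pose, the force, the opening and the grip force at its end, in the units of the state.
- get_obs(): the state, without advancing time (a new reading comes with each control period).
- capture(name): name is "side" or "top"; returns the picture (384x512x3 uint8, red, green, blue); there is no depth.
- camera_params(name): a dict with "mtx" (3x3 intrinsics, pixels), "rvec" (rotation vector, rad) and "tvec" (3), from world to camera coordinates, as OpenCV has them. Camera axes: x right, y down, z forward; pixel columns grow to the right and rows downward; lengths in mm; the calibration is good to about 2 mm. A picture is of the moment at which its call begins. camera_params takes no time and is no camera call.
- close_job(): hands the job in; it is judged then, once.
The state is a dict: "time": time; "joint_positions": joint angles; "dq": joint speeds; "tau": joint torques, N m; "tool_pos": TCP position; "tcp_rot": TCP orientation; "contact_force": force on the tool from outside, world axes, zero at the start; "moment": the same for the moment, N m; "grip_width": finger opening in mm; "finger_force": force on a finger pad.
Only numpy, scipy, OpenCV 4.12 (cv2) and the standard library are available. Lean on these libraries where they do the work, as an engineer would, in place of code of your own. Each camera call takes 0.05 s, during which the arm holds its last target. There are 200 camera calls.

## Working session

There is one attempt and no reset: what is moved stays moved. The work goes in short steps, Python scripts to look and compute and a tool call to move; the robot and the scene stay as the last step left them, time stands still between calls to the robot, and variables do not carry over. Pictures are saved under pics/ and viewed, at most 14 in all, crops included, and the job is handed in when it is done.

Besides the shell and the picture viewer there is one more tool, called after ">>>" by a JSON object that holds its "name" and its "arguments". step_arm: Moves the arm, as the interface text tells. Its arguments: {"type":"object","properties":{"deltas":{"type":"array","items":{"type":"number"}}},"required":["deltas"]}

```bash
ls; mkdir -p pics; python3 - <<'E'
from plant import *
import cv2
for n in("top","side"):
    cv2.imwrite(f"pics/{n}0.png",cv2.cvtColor(capture(n),cv2.COLOR_RGB2BGR)); p=camera_params(n); print(n,p)
print(get_obs())
E
```

```text
pics
top {'mtx': array([[415.74998796,   0.        , 262.42151239],
       [  0.        , 415.74998796, 190.07786131],
       [  0.        ,   0.        ,   1.        ]]), 'rvec': array([ 2.16305315, -2.10382499,  0.15652105]), 'tvec': array([  5.13093772, 599.04604604, 926.98333917])}
side {'mtx': array([[372.79633455,   0.        , 255.42684882],
       [  0.        , 372.79633455, 191.47667506],
       [  0.        ,   0.        ,   1.        ]]), 'rvec': array([ 2.06675417, -0.44210811,  0.26617631]), 'tvec': array([-539.73516194,  161.07155072,  712.4681109 ])}
{'time': 0.1, 'joint_positions': array([-1.48403473e+00,  3.42649806e-01,  1.52493928e+00,  4.22914962e-06,
        1.27540667e+00, -1.45972546e-01]), 'dq': array([-1.04229296e-03, -8.50559189e-04, -1.40453844e-03,  4.29809934e-04,
       -8.85913624e-04, -6.91033306e-05]), 'tau': array([ 1.88520789e-03, -4.32004058e+01, -2.44695586e+01,  7.19144032e-02,
        5.25742513e-02, -5.39145628e-05]), 'tool_pos': array([ 121.08959454, -510.46063448,  226.10993814]), 'tcp_rot': array([-3.14020506e+00, -2.08089946e-04,  2.32732767e-01]), 'contact_force': array([-0.09281062,  0.06846226, -0.7875644 ]), 'moment': array([ 0.00581021,  0.00315433, -0.02161082]), 'finger_force': 0.0, 'grip_width': 91.65920680834932}
```

View pics/top0.png

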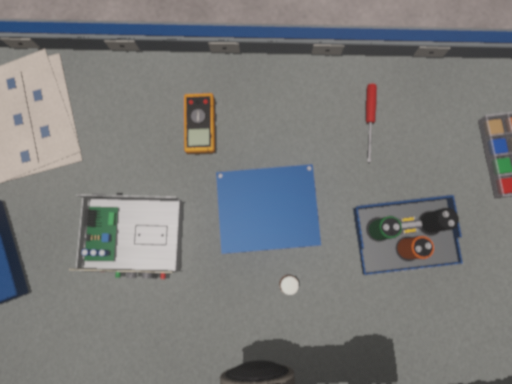

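View pics/side0.png

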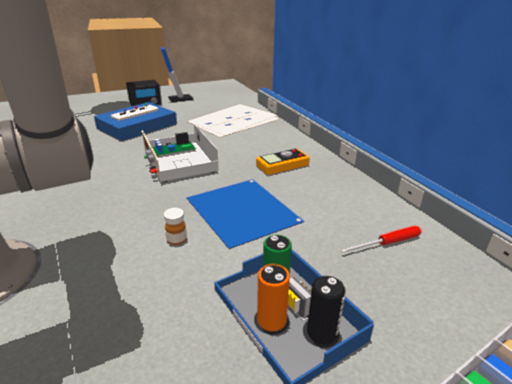

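The top view shows the tray at about (408,235), the mat at (268,208) and the PSU outline at (150,235). In the tray, green stands at the left spot, black at the right and orange at the front. The flux jar is at (289,285).

```bash
cat > h.py <<'E'
from plant import *
import cv2, numpy as np
def cam(n):
    p=camera_params(n); R=cv2.Rodrigues(p["rvec"])[0]; return p["mtx"],R,p["tvec"].ravel()
def ray(n,uv):
    K,R,t=cam(n); d=R.T@np.linalg.solve(K,[uv[0],uv[1],1.]); return -R.T@t,d
def onz(n,uv,z):
    c,d=ray(n,uv); return (c+d*(z-c[2])/d[2])[:2]
def pix(n,P):
    p=camera_params(n); return cv2.projectPoints(np.float64(P).reshape(-1,1,3),p["rvec"],p["tvec"],p["mtx"],None)[0].reshape(-1,2)
def mid(n1,a,n2,b):
    c1,d1=ray(n1,a);c2,d2=ray(n2,b)
    s=np.linalg.lstsq(np.c_[d1,-d2],c2-c1,rcond=None)[0]; p,q=c1+d1*s[0],c2+d2*s[1]
    return (p+q)/2,np.linalg.norm(p-q)
def crop(img,name,x0,y0,x1,y1,k):
    cv2.imwrite(name,cv2.cvtColor(cv2.resize(img[y0:y1,x0:x1],None,fx=k,fy=k,interpolation=cv2.INTER_CUBIC),cv2.COLOR_RGB2BGR))
E
python3 - <<'E'
from h import *
t=capture("top"); s=capture("side")
a=lambda im,b,k:cv2.resize(im[b[1]:b[3],b[0]:b[2]],None,fx=k,fy=k,interpolation=cv2.INTER_CUBIC)
A=a(t,(345,190,470,280),6); B=a(t,(70,188,190,278),6)
cv2.imwrite("pics/tr.png",A[:,:,::-1]); cv2.imwrite("pics/psu.png",B[:,:,::-1])
hsv=cv2.cvtColor(t,cv2.COLOR_RGB2HSV)
m=cv2.inRange(hsv,(100,120,40),(125,255,255)); n,l,st,ce=cv2.connectedComponentsWithStats(m)
for i in range(1,n):
    if st[i,4]>150:
        c=cv2.findContours((l==i).astype('u1'),0,1)[0][0]; r=cv2.minAreaRect(c)
        print(st[i],r, [onz("top",q,3).round(1) for q in cv2.boxPoints(r)])
print(cam("top")[1],-cam("top")[1].T@cam("top")[2])
E
```

```text
[   0   22  512   20 4833] ((255.49742126464844, 31.62232208251953), (511.28607177734375, 9.753098487854004), 1.2018330097198486) [array([1010.1,  724.6]), array([1037.8,  727.7]), array([1038.1, -611.1]), array([1010.9, -608.8])]
[493 139  15  14 168] ((500.1346435546875, 145.17306518554688), (14.120362281799316, 12.355316162109375), 78.69007110595703) [array([ 748.7, -546.6]), array([ 755.7, -577. ]), array([ 720.4, -581.6]), array([ 713.4, -551.4])]
[ 218  166  102   82 6412] ((268.1584167480469, 208.41351318359375), (79.45002746582031, 95.0461196899414), 84.5596694946289) [array([644.5, 135.6]), array([673.5, -97.7]), array([ 479.8, -117.6]), array([451.9, 108.7])]
[  0 233  17  69 680] ((8.0, 267.0), (16.0, 68.0), 0.0) [array([323.3, 635.5]), array([483.1, 656.1]), array([484.2, 617.1]), array([324.5, 597.5])]
[[ 0.0285105  -0.99954811 -0.00952503]
 [-0.98713431 -0.02665406 -0.157656  ]
 [ 0.15733088  0.01389734 -0.98744816]] [ 445.34951843    8.21302647 1009.84006432]
```

View pics/tr.png

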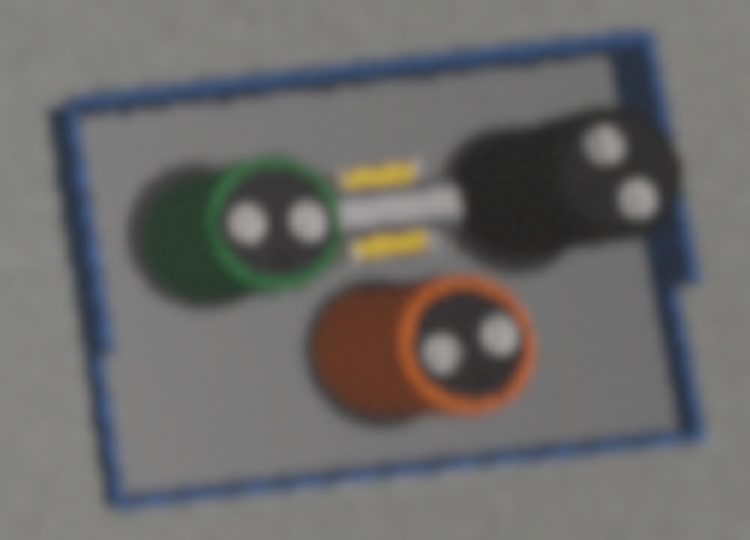

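View pics/psu.png

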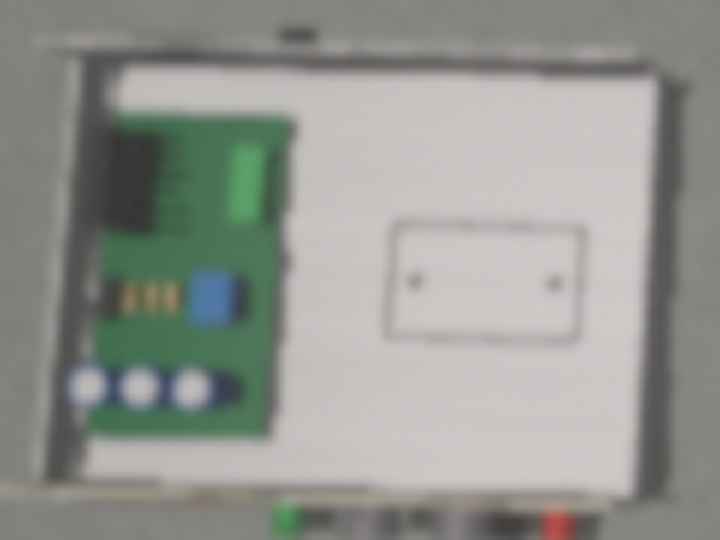

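```bash
python3 - <<'E'
from h import *
T=lambda x,y:(345+(x+.5)/6-.5,190+(y+.5)/6-.5); P=lambda x,y:(70+(x+.5)/6-.5,188+(y+.5)/6-.5)
f=lambda uv,z:onz("top",uv,z)
cs=[f(T(*q),z) for q,z in zip([(58,103),(650,32),(700,437),(113,505)],[43,43,20,20])]
print("tray",np.round(cs,1))
BL,BR,FR,FL=cs
c=sum(cs)/4; yax=(BL-BR+FL-FR); yax/=np.linalg.norm(yax); xax=(BL-FL+BR-FR); xax/=np.linalg.norm(xax)
yw=np.arctan2(-yax[0],yax[1]);print("sizes",[np.linalg.norm(a-b).round(1) for a,b in [(BL,BR),(FL,FR),(BL,FL),(BR,FR)]],"c",c,"yaw",np.degrees(yw),np.degrees(np.arctan2(xax[1],xax[0])))
R=np.array([[np.cos(yw),-np.sin(yw)],[np.sin(yw),np.cos(yw)]])
for n,q in dict(black=(22,-63),orange=(-32,0),green=(22,63),tr=(23,0)).items(): print(n,"nominal",(c+R@q).round(1))
for n,a,b in [("green",(273,222),(278,222)),("orange",(467,343),(470,343)),("black",(620,175),(621,172))]:
    print(n,f(T(*a),100).round(1),f(T(*b),106).round(1))
print("spot discs z4 g/o approx left edge etc")
print("tr core top ends",f(T(338,215),48).round(1),f(T(462,203),48).round(1))
h=[f(P(415,281),10),f(P(554,284),10)];print("holes",h,np.linalg.norm(h[0]-h[1]),sum(h)/2)
o=[f(P(*q),10) for q in[(395,220),(585,229),(577,342),(385,337)]];print("outline",np.round(o,1),sum(o)/4)
d=h[0]-h[1];print("psu yaw",np.degrees(np.arctan2(-d[0],d[1])))
s=capture("side"); t=capture("top")
for n,lo,hi in [("green",(50,80,20),(85,255,255)),("orange",(3,180,60),(16,255,255))]:
  m=cv2.inRange(cv2.cvtColor(s,cv2.COLOR_RGB2HSV),lo,hi); m[:225]=0; N,l,st,ce=cv2.connectedComponentsWithStats(m); i=1+st[1:,4].argmax(); print(n,st[i])
print("predict side", [pix("side",[*(c+R@q),104]).round(1) for q in [(22,63),(-32,0),(22,-63)]])
cv2.imwrite("pics/s1.png",cv2.resize(s[225:384,205:380],None,fx=4,fy=4,interpolation=cv2.INTER_CUBIC)[:,:,::-1])
b=np.array([[644.5,135.6],[673.5,-97.7],[479.8,-117.6],[451.9,108.7]]);print("mat",b.mean(0))
fl=f((289.5,285),70);print("flux",fl)
E
```

```text
tray [[ 565.8 -193.7]
 [ 600.  -424.2]
 [ 444.6 -446.9]
 [ 412.  -218.8]]
sizes [np.float64(233.1), np.float64(230.4), np.float64(155.8), np.float64(157.0)] c [ 505.58257458 -320.90529282] yaw 8.282267500486963 8.80374211139194
black nominal [ 536.4 -380.1]
orange nominal [ 473.9 -325.5]
green nominal [ 518.3 -255.4]
tr nominal [ 528.3 -317.6]
green [ 517.3 -259.4] [ 516.9 -259.4]
orange [ 475.7 -328.2] [ 475.5 -327. ]
black [ 537.9 -385.6] [ 538.4 -383.4]
spot discs z4 g/o approx left edge etc
tr core top ends [ 524.8 -299.6] [ 530.7 -347.2]
holes [array([488.85471038, 316.11027768]), array([489.22401913, 260.28787789])] 55.82362140967724 [489.03936476 288.19907779]
outline [[513.  326. ]
 [511.5 249.3]
 [466.5 249.6]
 [466.3 326.4]] [489.33250365 287.82402896]
psu yaw 0.379050780691133
green [263 236  28  35 518]
orange [ 257  265   32   66 1489]
predict side [array([[277.7, 240.6]]), array([[273.2, 273.5]]), array([[327.1, 285. ]])]
mat [562.425   7.25 ]
flux [384.60312214 -44.36556576]
```

View pics/s1.png

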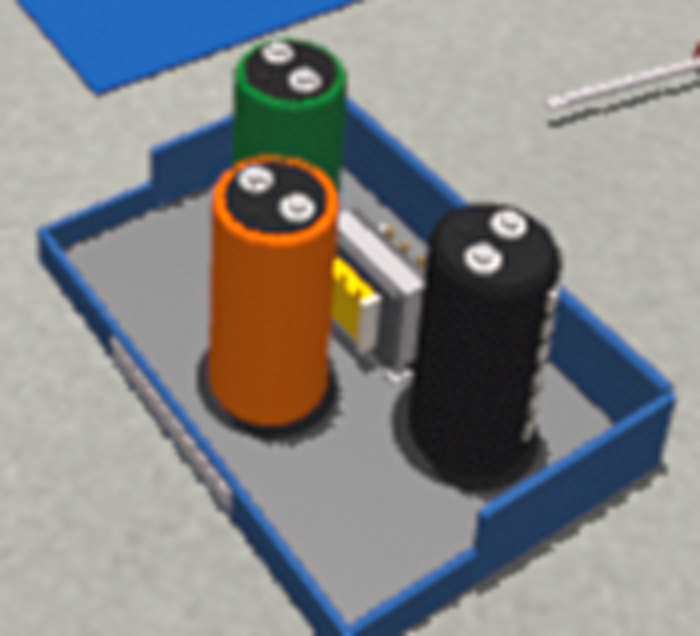

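The side view shows the terminal pairs: green at crop (290,66), orange at (276,194) and black at (495,240). The transformer sits behind orange. I'll triangulate from both views.

```bash
python3 - <<'E'
from h import *
T=lambda x,y:(345+(x+.5)/6-.5,190+(y+.5)/6-.5);S=lambda x,y:(205+(x+.5)/4-.5,225+(y+.5)/4-.5)
for n,a,b in [("green",(278,222),(290.5,66.5)),("orange",(470,343),(276,194)),("black",(621,172),(495.5,240))]:
    p,e=mid("top",T(*a),"side",S(*b)); print(n,p.round(1),e.round(1),"side@106",onz("side",S(*b),106).round(1))
# transformer core top ridge: ends in side
for n,q in [("far end",(345,215)),("near end",(405,290))]: print(n,onz("side",S(*q),48).round(1))
for q in [(40,233),(672,395)]: print("tray side corner",onz("side",S(*q),[20,43][q[0]>500]).round(1))
print("tray spot top z4 extents: orange", onz("top",T(310,350),4),onz("top",T(380,425),4),"green",onz("top",T(130,235),4),onz("top",T(200,305),4),"black bottom",onz("top",T(515,270),4))
print("orange base front side z4",onz("side",S(198,385),4),onz("side",S(275,438),4), "cap base",onz("side",S(270,427),4))
E
```

```text
green [ 516.1 -259.1  106. ] 1.5 side@106 [ 515.4 -258.9]
orange [ 474.8 -326.8  105.7] 1.5 side@106 [ 473.9 -326.9]
black [ 537.7 -382.7  106.8] 1.4 side@106 [ 537.5 -381.9]
far end [ 525.6 -295.6]
near end [ 526.8 -343.6]
tray side corner [ 409.5 -224.6]
tray side corner [ 595.5 -427.4]
tray spot top z4 extents: orange [ 474.33807353 -301.31558964] [ 445.64580134 -328.31335077] green [ 518.0770004  -230.31362873] [ 490.92737526 -257.90641088] black bottom [ 508.38320124 -383.72826567]
orange base front side z4 [ 445.40072397 -319.07143552] [ 462.80247121 -355.74288035] cap base [ 463.35883033 -350.16181362]
```

>>> {"name": "step_arm", "arguments": {"deltas": [35.3, 18.3, 0, -0.5, 91.8, 35.3, 18.3, 0, -0.5, 91.8, 35.3, 18.3, 0, -0.5, 91.8, 35.3, 18.3, 0, -0.5, 91.8, 35.3, 18.3, 0, -0.5, 91.8, 35.3, 18.3, 0, -0.5, 91.8, 35.3, 18.3, 0, -0.5, 91.8, 35.3, 18.3, 0, -0.5, 91.8, 35.3, 18.3, 0, -0.5, 91.8, 35.3, 18.3, 0, -0.3, 91.8]}}

```text
time: 1.55
tool_pos: [475.2, -327.1, 226.7]
tcp_rot: [3.142, 0.0, 0.149]
contact_force: [-0.5, -1.0, 0.1]
grip_width: 92.0
finger_force: 0.0
```

>>> {"name": "step_arm", "arguments": {"deltas": [0, 0, -20, 0, 91.8, 0, 0, -20, 0, 91.8, 0, 0, -20, 0, 91.8, 0, 0, -20, 0, 91.8, 0, 0, -20, 0, 91.8, 0, 0, -15, 0, 91.8, 0, 0, -15, 0, 91.8, 0, 0, -10, 0, 91.8, 0, 0, 0, 0, 91.8, 0, 0, 0, 0, 91.8]}}

```text
time: 2.8
tool_pos: [474.4, -328.1, 87.3]
tcp_rot: [3.141, -0.001, 0.149]
contact_force: [-0.1, -0.8, 0.7]
grip_width: 91.6
finger_force: 0.0
```

>>> {"name": "step_arm", "arguments": {"deltas": [0, 0.5, -15, 0, 91.8, 0, 0.5, -15, 0, 91.8, 0, 0, 0, 0, 80, 0, 0, 0, 0, 70, 0, 0, 0, 0, 62, 0, 0, 0, 0, 57, 0, 0, 0, 0, 53, 0, 0, 0, 0, 50, 0, 0, 0, 0, 47, 0, 0, 0, 0, 44]}}

```text
time: 4.05
tool_pos: [474.1, -326.7, 56.8]
tcp_rot: [-3.142, 0.0, 0.149]
contact_force: [-0.8, 0.6, 0.9]
grip_width: 49.1
finger_force: 30.0
```

```bash
python3 - <<'E'
from h import *
s=capture("side");crop(s,"pics/g1.png",205,160,380,384,3);o=get_obs();print(o['tool_pos'],o['tcp_rot'],o['finger_force'],o['grip_width'])
E
```

```text
[ 474.10963087 -326.72846468   56.78912871] [-3.14148072e+00  6.46265884e-05  1.49027406e-01] 29.999927185708657 48.877938399489985
```

View pics/g1.png

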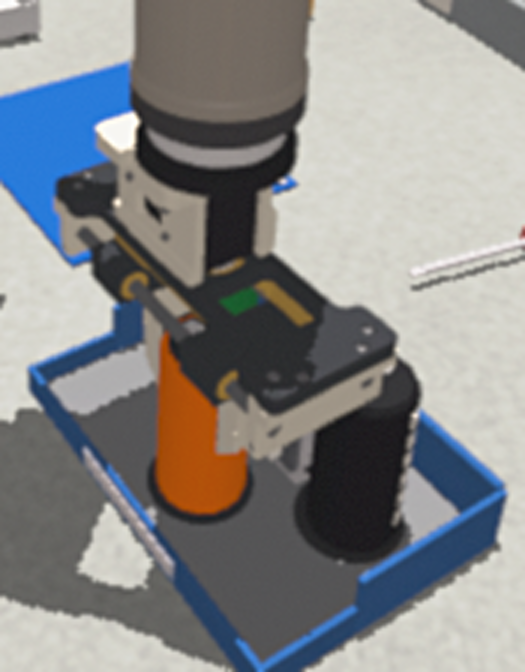

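Both pads hold orange squarely (49 mm opening, 30 N) at (474.1, -326.7), still upright on its spot. Lifting and moving to the mat at (502, 7).

>>> {"name": "step_arm", "arguments": {"deltas": [0, 0, 2, 0, 44, 0, 0, 5, 0, 44, 0, 0, 10, 0, 44, 0, 0, 20, 0, 44, 0, 0, 25, 0, 44, 0, 0, 25, 0, 44, 0, 0, 25, 0, 44, 0, 0, 20, 0, 44, 0, 0, 13, 0, 44, 0, 0, 5, 0, 44]}}

```text
time: 5.35
tool_pos: [474.3, -326.9, 207.6]
tcp_rot: [3.141, -0.001, 0.149]
contact_force: [0.6, -0.5, -3.6]
grip_width: 49.2
finger_force: 30.0
```

>>> {"name": "step_arm", "arguments": {"deltas": [1, 12, 0, 0, 44, 3, 28, 0, 0, 44, 3, 40, 0, 0, 44, 4, 44, 0, 0, 44, 4, 44, 0, 0, 44, 4, 44, 0, 0, 44, 3, 44, 0, 0, 44, 3, 40, 0, 0, 44, 2, 26, 0, 0, 44, 1, 12, 0, 0, 44]}}

```text
time: 6.6
tool_pos: [501.4, 9.0, 206.0]
tcp_rot: [-3.141, 0.002, 0.151]
contact_force: [-0.1, -0.1, -4.0]
grip_width: 49.0
finger_force: 30.0
```

>>> {"name": "step_arm", "arguments": {"deltas": [0, 0, -10, 0, 44, 0, 0, -25, 0, 44, 0, 0, -30, 0, 44, 0, 0, -30, 0, 44, 0, 0, -20, 0, 44, 0, 0, -12, 0, 44, 0, 0, -6, 0, 44, 0, 0, -4, 0, 44, 0, 0, -2, 0, 44, 0, 0, 0, 0, 44]}}

```text
time: 7.85
tool_pos: [502.3, 7.2, 68.0]
tcp_rot: [3.141, -0.001, 0.149]
contact_force: [-0.4, 0.5, -3.3]
grip_width: 49.0
finger_force: 30.0
```

```bash
python3 - <<'E'
from h import *
s=capture("side");cv2.imwrite("pics/g2.png",s[:,:,::-1]);o=get_obs();print(o['tool_pos'],o['tcp_rot'],o['contact_force'])
E
```

```text
[502.37755515   7.15837011  68.10069101] [ 3.14126695e+00 -6.99806846e-04  1.49170069e-01] [ 0.1135631  -0.00945555 -3.18472397]
```

View pics/g2.png

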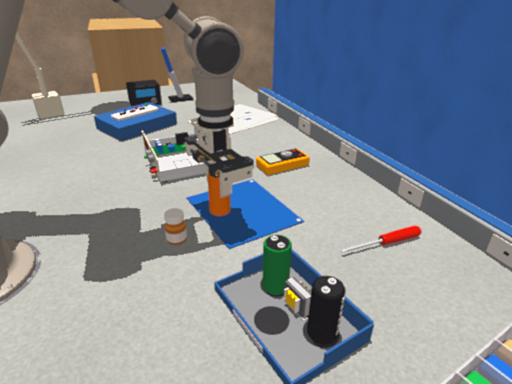

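Orange hangs upright over the mat at (219,195), and its empty dark spot shows at (272,320). Lowering it the last 12 mm slowly.

>>> {"name": "step_arm", "arguments": {"deltas": [0, 0, -4, 0, 44, 0, 0, -3, 0, 44, 0, 0, -2, 0, 44, 0, 0, -1.5, 0, 44, 0, 0, -0.7, 0, 44, 0, 0, -0.6, 0, 44, 0, 0, -0.5, 0, 44, 0, 0, -0.3, 0, 44, 0, 0, 0, 0, 44, 0, 0, 0, 0, 44]}}

```text
time: 9.15
tool_pos: [502.3, 7.2, 55.7]
tcp_rot: [3.141, -0.001, 0.149]
contact_force: [-3.2, -0.1, 5.8]
grip_width: 49.3
finger_force: 30.0
```

```bash
python3 - <<'E'
from h import *
t=capture("top")
g=cv2.cvtColor(t,cv2.COLOR_RGB2HSV)
from numpy import percentile
# dark spot of orange: foam gray > threshold
x0,y0,x1,y1=385,235,430,272
v=g[y0:y1,x0:x1,2]; print(percentile(v,[5,25,50,75,95]))
m=((v<70)).astype('u1'); n,l,st,ce=cv2.connectedComponentsWithStats(m); i=1+st[1:,4].argmax(); print(st[i],ce[i]); print("spot",onz("top",ce[i]+[x0,y0],4), get_obs()['contact_force'],get_obs()['tool_pos'])
crop(t,"pics/t2.png",345,190,470,280,6)
E
```

```text
[ 62.  75. 118. 124. 128.]
[ 12   3  22  22 387] [22.75452196 13.3255814 ]
spot [ 474.14538415 -328.68105663] [-1.69070793  0.03638744  5.91951662] [502.32290035   7.19626681  55.75494527]
```

View pics/t2.png

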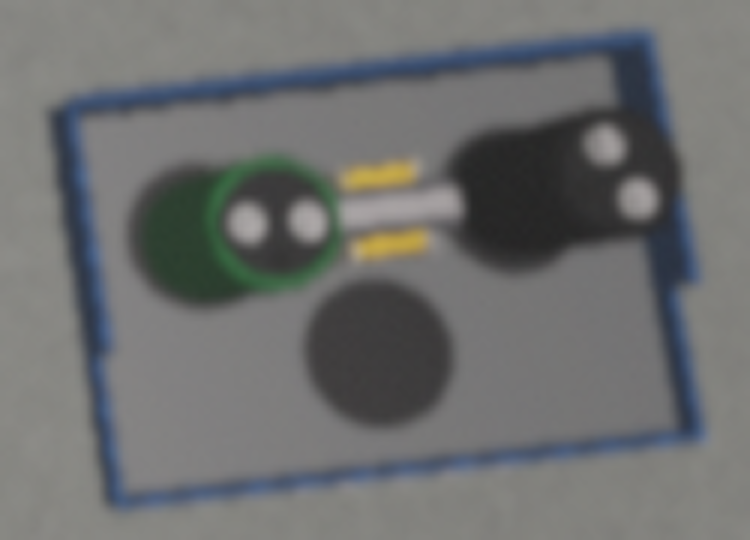

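The view shows orange's empty spot at crop (379,353), i.e. (474,-329), which agrees with the grasp within 2 mm. Contact is 6 N, so I'm releasing.

>>> {"name": "step_arm", "arguments": {"deltas": [0, 0, 0, 0, 50, 0, 0, 0, 0, 55, 0, 0, 0, 0, 60, 0, 0, 0, 0, 70, 0, 0, 0, 0, 80, 0, 0, 0, 0, 91.8, 0, 0, 0, 0, 91.8, 0, 0, 0, 0, 91.8, 0, 0, 10, 0, 91.8, 0, 0, 30, 0, 91.8]}}

```text
time: 10.45
tool_pos: [501.2, 7.3, 95.0]
tcp_rot: [-3.141, 0.003, 0.149]
contact_force: [-0.9, 0.1, 0.0]
grip_width: 91.8
finger_force: 0.0
```

>>> {"name": "step_arm", "arguments": {"deltas": [0, 0, 45, 0, 91.8, 0, 0, 45, 0, 91.8, 0, 0, 14, 0, 91.8, 2, -46, 0, 0, 91.8, 2, -55, 0, 0, 91.8, 2, -55, 0, 0, 91.8, 2, -50, 0, 0, 91.8, 2, -40, 0, 0, 91.8, 2, -18, 0, 0, 91.8, 1.7, -2.2, 0, 0, 91.8]}}

```text
time: 11.7
tool_pos: [515.6, -259.3, 198.4]
tcp_rot: [-3.14, 0.001, 0.148]
contact_force: [-0.0, 1.1, -0.6]
grip_width: 91.6
finger_force: 0.0
```

>>> {"name": "step_arm", "arguments": {"deltas": [0, 0, -20, 0, 91.8, 0, 0, -30, 0, 91.8, 0, 0, -30, 0, 91.8, 0, 0, -20, 0, 91.8, 0, 0, -8, 0, 91.8, 0, 0, 0, 0, 91.8, 0, 0, 0, 0, 91.8, 0, 0, 0, 0, 91.8, 0, 0, 0, 0, 91.8, 0, 0, 0, 0, 91.8]}}

```text
time: 12.95
tool_pos: [515.9, -259.2, 91.4]
tcp_rot: [3.141, -0.0, 0.149]
contact_force: [0.1, -0.3, 0.4]
grip_width: 91.8
finger_force: 0.0
```

>>> {"name": "step_arm", "arguments": {"deltas": [0, 0, -15, 0, 91.8, 0.3, 0.2, -14, 0, 91.8, 0, 0, -5.4, 0, 91.8, 0, 0, 0, 0, 75, 0, 0, 0, 0, 64, 0, 0, 0, 0, 58, 0, 0, 0, 0, 53, 0, 0, 0, 0, 49, 0, 0, 0, 0, 46, 0, 0, 0, 0, 44]}}

```text
time: 14.2
tool_pos: [516.2, -258.7, 56.9]
tcp_rot: [-3.142, -0.0, 0.149]
contact_force: [0.3, 2.0, 3.0]
grip_width: 49.3
finger_force: 30.0
```

>>> {"name": "step_arm", "arguments": {"deltas": [0, 0, 0, 0, 44, 0, 0, 2, 0, 44, 0, 0, 10, 0, 44, 0, 0, 20, 0, 44, 0, 0, 28, 0, 44, 0, 0, 28, 0, 44, 0, 0, 28, 0, 44, 0, 0, 20, 0, 44, 0, 0, 10, 0, 44, 0, 0, 4, 0, 44]}}

```text
time: 15.45
tool_pos: [516.1, -258.9, 207.0]
tcp_rot: [3.141, -0.0, 0.149]
contact_force: [-0.6, 0.3, -4.8]
grip_width: 49.2
finger_force: 30.0
```

>>> {"name": "step_arm", "arguments": {"deltas": [2, 10, 0, 0, 44, 4, 22, 0, 0, 44, 5, 32, 0, 0, 44, 6, 36, 0, 0, 44, 7, 36, 0, 0, 44, 7, 36, 0, 0, 44, 6, 34, 0, 0, 44, 5, 30, 0, 0, 44, 3, 20, 0, 0, 44, 1, 10, 0, 0, 44]}}

```text
time: 16.7
tool_pos: [561.9, 8.8, 206.4]
tcp_rot: [-3.142, 0.001, 0.151]
contact_force: [0.2, -1.2, -2.7]
grip_width: 49.2
finger_force: 30.0
```

>>> {"name": "step_arm", "arguments": {"deltas": [0, 0, -10, 0, 44, 0, 0, -25, 0, 44, 0, 0, -30, 0, 44, 0, 0, -30, 0, 44, 0, 0, -20, 0, 44, 0, 0, -12, 0, 44, 0, 0, -6, 0, 44, 0, 0, -4, 0, 44, 0, 0, -2, 0, 44, 0, 0, 0, 0, 44]}}

```text
time: 17.95
tool_pos: [562.3, 7.1, 68.1]
tcp_rot: [3.141, -0.001, 0.149]
contact_force: [0.2, -0.8, -3.2]
grip_width: 49.4
finger_force: 30.0
```

>>> {"name": "step_arm", "arguments": {"deltas": [0, 0, -4, 0, 44, 0, 0, -3, 0, 44, 0, 0, -2, 0, 44, 0, 0, -1.5, 0, 44, 0, 0, -0.7, 0, 44, 0, 0, -0.6, 0, 44, 0, 0, -0.5, 0, 44, 0, 0, -0.2, 0, 44, 0, 0, 0, 0, 44, 0, 0, 0, 0, 44]}}

```text
time: 19.2
tool_pos: [562.3, 7.2, 55.9]
tcp_rot: [3.141, -0.001, 0.149]
contact_force: [-1.9, 0.8, 5.5]
grip_width: 49.3
finger_force: 30.0
```

>>> {"name": "step_arm", "arguments": {"deltas": [0, 0, 0, 0, 50, 0, 0, 0, 0, 55, 0, 0, 0, 0, 60, 0, 0, 0, 0, 70, 0, 0, 0, 0, 80, 0, 0, 0, 0, 91.8, 0, 0, 0, 0, 91.8, 0, 0, 0, 0, 91.8, 0, 0, 10, 0, 91.8, 0, 0, 30, 0, 91.8]}}

```text
time: 20.45
tool_pos: [561.2, 7.2, 94.9]
tcp_rot: [-3.141, 0.003, 0.149]
contact_force: [1.0, 0.5, -0.0]
grip_width: 91.6
finger_force: 0.0
```

>>> {"name": "step_arm", "arguments": {"deltas": [0, 0, 45, 0, 91.8, 0, 0, 45, 0, 91.8, 0, 0, 14, 0, 91.8, -2, -40, 0, 0, 91.8, -4, -55, 0, 0, 91.8, -4, -60, 0, 0, 91.8, -4, -60, 0, 0, 91.8, -4, -60, 0, 0, 91.8, -4, -60, 0, 0, 91.8, -3, -54.8, 0, 0, 91.8]}}

```text
time: 21.7
tool_pos: [536.3, -384.5, 198.6]
tcp_rot: [-3.141, 0.001, 0.148]
contact_force: [1.0, -0.0, 0.2]
grip_width: 91.7
finger_force: 0.0
```

>>> {"name": "step_arm", "arguments": {"deltas": [0, 0, 0, 0, 91.8, 0, 0, 0, 0, 91.8, 0, 0, -20, 0, 91.8, 0, 0, -30, 0, 91.8, 0, 0, -30, 0, 91.8, 0, 0, -20, 0, 91.8, 0, 0, -8, 0, 91.8, 0, 0, 0, 0, 91.8, 0, 0, 0, 0, 91.8, 0, 0, 0, 0, 91.8]}}

```text
time: 22.95
tool_pos: [537.5, -382.9, 92.3]
tcp_rot: [3.14, -0.001, 0.149]
contact_force: [0.0, 0.2, 1.1]
grip_width: 91.9
finger_force: 0.0
```

>>> {"name": "step_arm", "arguments": {"deltas": [0, 0.2, -15, 0, 91.8, 0, 0, -14, 0, 91.8, 0, 0, -6.2, 0, 91.8, 0, 0, 0, 0, 75, 0, 0, 0, 0, 64, 0, 0, 0, 0, 58, 0, 0, 0, 0, 53, 0, 0, 0, 0, 49, 0, 0, 0, 0, 46, 0, 0, 0, 0, 44]}}

```text
time: 24.2
tool_pos: [537.2, -382.4, 56.3]
tcp_rot: [3.141, -0.0, 0.149]
contact_force: [-0.7, 0.8, 1.0]
grip_width: 49.3
finger_force: 30.0
```

>>> {"name": "step_arm", "arguments": {"deltas": [0, 0, 0, 0, 44, 0, 0, 2, 0, 44, 0, 0, 10, 0, 44, 0, 0, 20, 0, 44, 0, 0, 28, 0, 44, 0, 0, 28, 0, 44, 0, 0, 28, 0, 44, 0, 0, 20, 0, 44, 0, 0, 10, 0, 44, 0, 0, 4, 0, 44]}}

```text
time: 25.45
tool_pos: [537.1, -382.5, 206.4]
tcp_rot: [3.141, -0.0, 0.149]
contact_force: [-0.1, 0.4, -2.5]
grip_width: 49.6
finger_force: 30.0
```

>>> {"name": "step_arm", "arguments": {"deltas": [3, 14, 0, 0, 44, 6, 30, 0, 0, 44, 9, 42, 0, 0, 44, 11, 50, 0, 0, 44, 12, 54, 0, 0, 44, 12, 54, 0, 0, 44, 11, 52, 0, 0, 44, 10, 46, 0, 0, 44, 7, 32, 0, 0, 44, 3.5, 15.7, 0, 0, 44]}}

```text
time: 26.7
tool_pos: [621.1, 9.9, 205.1]
tcp_rot: [-3.141, 0.002, 0.152]
contact_force: [-0.2, -0.1, -2.6]
grip_width: 49.5
finger_force: 30.0
```

>>> {"name": "step_arm", "arguments": {"deltas": [0, 0, -10, 0, 44, 0, 0, -25, 0, 44, 0, 0, -30, 0, 44, 0, 0, -30, 0, 44, 0, 0, -20, 0, 44, 0, 0, -12, 0, 44, 0, 0, -6, 0, 44, 0, 0, -4, 0, 44, 0, 0, -2, 0, 44, 0, 0, 0, 0, 44]}}

```text
time: 27.95
tool_pos: [621.8, 7.3, 67.4]
tcp_rot: [3.141, -0.001, 0.149]
contact_force: [0.3, 0.0, -2.9]
grip_width: 49.3
finger_force: 30.0
```

Grasp z here was 56.3, so mat contact should come near 55.3. While lowering I'll also look at the transformer.

>>> {"name": "step_arm", "arguments": {"deltas": [0, 0, -4, 0, 44, 0, 0, -3, 0, 44, 0, 0, -2, 0, 44, 0, 0, -1.5, 0, 44, 0, 0, -0.6, 0, 44, 0, 0, -0.5, 0, 44, 0, 0, -0.5, 0, 44, 0, 0, -0.2, 0, 44, 0, 0, 0, 0, 44, 0, 0, 0, 0, 44]}}

```text
time: 29.2
tool_pos: [621.8, 7.3, 55.2]
tcp_rot: [3.141, -0.001, 0.149]
contact_force: [-2.7, 0.2, 4.9]
grip_width: 49.5
finger_force: 30.0
```

```bash
python3 - <<'E'
from h import *
t=capture("top");s=capture("side")
A=cv2.resize(t[195:270,350:470],None,fx=6,fy=6,interpolation=cv2.INTER_CUBIC)
cv2.imwrite("pics/t3.png",A[:,:,::-1])
hs=cv2.cvtColor(t,cv2.COLOR_RGB2HSV)
m=np.zeros(t.shape[:2],'u1'); m[200:265,360:455]=(hs[200:265,360:455,2]<75)&(hs[200:265,360:455,1]<90)
n,l,st,ce=cv2.connectedComponentsWithStats(m)
for i in range(1,n):
    if st[i,4]>60: print("dark",st[i],onz("top",ce[i],4).round(1))
m=cv2.inRange(hs,(20,120,80),(35,255,255)); m[:195]=0;m[265:]=0;m[:,:360]=0;m[:,460:]=0
n,l,st,ce=cv2.connectedComponentsWithStats(m)
for i in range(1,n):
    if st[i,4]>5: print("yel",st[i],onz("top",ce[i],40).round(1))
E
```

```text
dark [448 200   7  34  98] [ 561.1 -436.8]
dark [420 212  22  23 373] [ 536.7 -385.3]
dark [370 219  19  21 270] [ 518.3 -262.8]
dark [397 238  23  22 390] [ 474.  -328.7]
yel [403 218  10   3  25] [ 540.9 -318.2]
yel [405 229  10   4  30] [ 514.9 -321.9]
```

View pics/t3.png

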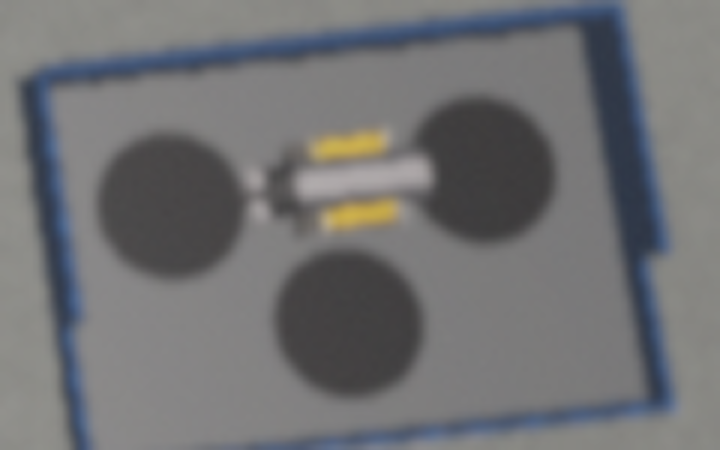

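The tray is empty of capacitors, and the transformer core top runs from crop (293,187) to (434,172). The spots are at (171,205), (483,169) and (349,323).

```bash
python3 - <<'E'
from h import *
T=lambda x,y:(350+(x+.5)/6-.5,195+(y+.5)/6-.5); f=lambda q,z:onz("top",T(*q),z)
for n,q in dict(g=(171,205),b=(483,169),o=(349,323)).items(): print(n,f(q,4).round(1))
L=f((293,187),48);R=f((434,172),48);print("core",L,R,np.linalg.norm(L-R),(L+R)/2,"yaw",np.degrees(np.arctan2(L[1]-R[1],L[0]-R[0]))-90)
y=np.array([540.9,-318.2])-np.array([514.9,-321.9]);print("yellow yaw",np.degrees(np.arctan2(y[1],y[0])))
d=f((171,205),4)-f((483,169),4);print("tray yaw",np.degrees(np.arctan2(d[1],d[0]))-90,np.linalg.norm(d))
g=f((256,195),6);print("left foot",g)
E
```

```text
g [ 518.9 -258.7]
b [ 536.8 -383.9]
o [ 473.9 -328.7]
core [ 523.85967489 -293.86724702] [ 531.12448407 -347.98043343] 54.59866660973887 [ 527.49207948 -320.92384022] yaw 7.646359364468367
yellow yaw 8.099248410173848
tray yaw 8.15046679409464 126.46806100890115
left foot [ 523.67172093 -292.21220402]
```

>>> {"name": "step_arm", "arguments": {"deltas": [0, 0, 0, 0, 50, 0, 0, 0, 0, 55, 0, 0, 0, 0, 60, 0, 0, 0, 0, 70, 0, 0, 0, 0, 80, 0, 0, 0, 0, 91.8, 0, 0, 0, 0, 91.8, 0, 0, 0, 0, 91.8, 0, 0, 10, 0, 91.8, 0, 0, 30, 0, 91.8]}}

```text
time: 30.55
tool_pos: [620.6, 7.3, 94.2]
tcp_rot: [-3.141, 0.003, 0.149]
contact_force: [-1.0, -0.2, -0.3]
grip_width: 91.5
finger_force: 0.0
```

>>> {"name": "step_arm", "arguments": {"deltas": [0, 0, 45, 0, 91.8, 0, 0, 45, 0, 91.8, 0, 0, 14, 0, 91.8, -9, -32, 0, -0.1, 91.8, -14, -50, 0, -0.1, 91.8, -15.2, -50, 0, -0.1, 91.8, -15, -50, 0, -0.1, 91.8, -15, -50, 0, -0.1, 91.8, -14, -50, 0, 0, 91.8, -12, -46, 0, 0, 91.8]}}

```text
time: 31.8
tool_pos: [526.4, -322.2, 198.2]
tcp_rot: [-3.141, 0.001, 0.14]
contact_force: [0.6, 0.6, 0.6]
grip_width: 91.5
finger_force: 0.0
```

>>> {"name": "step_arm", "arguments": {"deltas": [0, 0, 0, 0, 91.8, 0, 0, -20, 0, 91.8, 0, 0, -35, 0, 91.8, 0, 0, -35, 0, 91.8, 0, 0, -25, 0, 91.8, 0, 0, -15, 0, 91.8, 0, 0, -6, 0, 91.8, 0, 0, 0, 0, 91.8, 0, 0, 0, 0, 91.8, 0, 0, 0, 0, 91.8]}}

```text
time: 33.05
tool_pos: [527.8, -321.1, 63.6]
tcp_rot: [3.14, -0.001, 0.14]
contact_force: [0.7, -1.2, 0.2]
grip_width: 91.8
finger_force: 0.0
```

```bash
python3 - <<'E'
from h import *
s=capture("side");o=get_obs();print(o['tool_pos'],o['tcp_rot'])
crop(s,"pics/s3.png",205,200,380,384,3.2)
E
```

```text
[ 527.72960247 -320.99316477   63.47118826] [ 3.14059771e+00 -8.73202902e-04  1.40255978e-01]
```

View pics/s3.png

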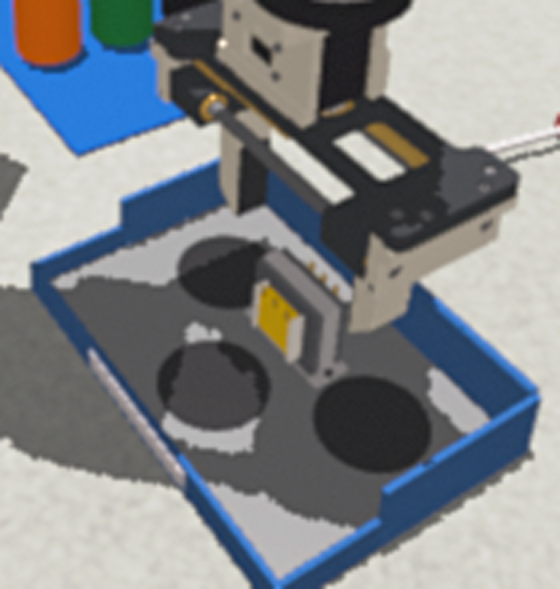

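The fingers straddle the transformer evenly, with the core at crop (300,290), in line with it. Descending to TCP z 13 and gripping.

>>> {"name": "step_arm", "arguments": {"deltas": [0, 0, -15, 0, 91.8, 0, 0, -15, 0, 91.8, 0, 0.2, -10, 0, 91.8, 0, 0, -7, 0, 91.8, 0, 0, -3.5, 0, 91.8, 0, 0, 0, 0, 80, 0, 0, 0, 0, 70, 0, 0, 0, 0, 62, 0, 0, 0, 0, 57, 0, 0, 0, 0, 54]}}

```text
time: 34.35
tool_pos: [527.5, -320.6, 12.4]
tcp_rot: [3.141, -0.0, 0.14]
contact_force: [-0.8, 0.2, 0.1]
grip_width: 55.3
finger_force: 0.0
```

>>> {"name": "step_arm", "arguments": {"deltas": [0, 0, 0, 0, 51, 0, 0, 0, 0, 48, 0, 0, 0, 0, 45, 0, 0, 0, 0, 44, 0, 0, 0, 0, 44, 0, 0, 1, 0, 44, 0, 0, 2, 0, 44, 0, 0, 5, 0, 44, 0, 0, 10, 0, 44, 0, 0, 10, 0, 44]}}

```text
time: 35.6
tool_pos: [527.6, -320.8, 41.2]
tcp_rot: [3.141, -0.0, 0.14]
contact_force: [-1.3, 0.7, -3.7]
grip_width: 50.0
finger_force: 30.0
```

>>> {"name": "step_arm", "arguments": {"deltas": [0, 0, 12, 0, 44, 0, 0, 18, 0, 44, 0, 0, 22, 0, 44, 0, 0, 25, 0, 44, 0, 0, 25, 0, 44, 0, 0, 20, 0, 44, 0, 0, 12, 0, 44, 0, 0, 6, 0, 44, 0, 0, 0, 0, 44, 0, 0, 0, 0, 44]}}

```text
time: 36.85
tool_pos: [527.1, -320.3, 179.3]
tcp_rot: [-3.14, 0.001, 0.14]
contact_force: [-0.1, 0.4, -3.4]
grip_width: 49.8
finger_force: 30.0
```

```bash
python3 - <<'E'
from h import *
s=capture("side");t=capture("top");a=s[120:185,140:225]
cv2.imwrite("pics/s4.png",np.vstack([cv2.resize(a,(680,520),interpolation=cv2.INTER_CUBIC)])[:,:,::-1])
E
```

```text
(no output)
```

View pics/s4.png

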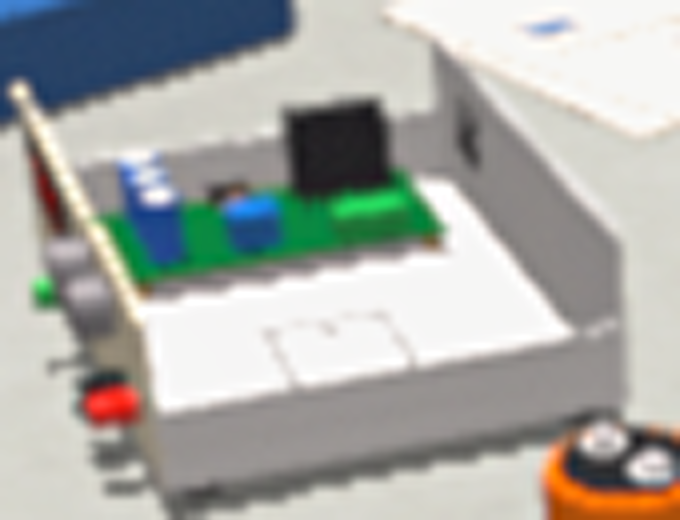

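The side view shows the outline's far corners at crop (265,330) and (390,312) and the far hole at (327,328). The near wall hides the rest.

```bash
python3 - <<'E'
from h import *
S=lambda x,y:(140+(x+.5)/8-.5,120+(y+.5)/8-.5);P=lambda x,y:(70+(x+.5)/6-.5,188+(y+.5)/6-.5)
for a,b in [((265,330),(385,337)),((390,312),(395,220)),((327,328),(415,281))]:
    print(onz("side",S(*a),10).round(1),onz("top",P(*b),10).round(1),mid("side",S(*a),"top",P(*b)))
E
```

```text
[465.4 325.5] [466.3 326.4] (array([465.97159596, 326.71065805,   9.36677315]), np.float64(0.7318532504082511))
[513.  322.2] [513. 326.] (array([513.58266887, 326.54008517,   7.97867725]), np.float64(0.9333596997184882))
[487.3 317.9] [488.9 316.1] (array([487.88539126, 316.09693172,  10.76489595]), np.float64(1.9233708283598432))
```

>>> {"name": "step_arm", "arguments": {"deltas": [-1, 14, 0, -0.8, 44, -2, 34, 0, -0.8, 44, -3, 46, 0, -0.8, 44, -3, 50, 0, -0.8, 44, -3, 50, 0, -0.8, 44, -3, 50, 0, -0.8, 44, -3, 50, 0, -0.8, 44, -3, 50, 0, -0.8, 44, -3, 50, 0, -0.8, 44, -3, 50, 0, -0.8, 44]}}

```text
time: 38.2
tool_pos: [499.4, 125.7, 180.4]
tcp_rot: [-3.141, -0.0, 0.0]
contact_force: [1.1, -0.6, -2.9]
grip_width: 50.2
finger_force: 30.0
```

>>> {"name": "step_arm", "arguments": {"deltas": [-2, 46, 0, 0, 44, -2, 42, 0, 0, 44, -2, 34, 0, 0, 44, -2, 24, 0, 0, 44, -2, 13, 0, 0, 44, -1.6, 5.8, 0, 0, 44, 0, 0, -10, 0, 44, 0, 0, -20, 0, 44, 0, 0, -20, 0, 44, 0, 0, -10, 0, 44]}}

```text
time: 39.45
tool_pos: [488.3, 287.1, 118.6]
tcp_rot: [3.14, 0.002, -0.001]
contact_force: [-0.2, 0.4, -2.6]
grip_width: 49.9
finger_force: 30.0
```

>>> {"name": "step_arm", "arguments": {"deltas": [0, 0, -10, 0, 44, 0, 0, -20, 0, 44, 0, 0, -20, 0, 44, 0, 0, -15, 0, 44, 0, 0, -10, 0, 44, 0, 0, -8, 0, 44, 0, 0, -4, 0, 44, 0, 0, -2, 0, 44, 0, 0, 0, 0, 44, 0, 0, 0, 0, 44]}}

```text
time: 40.7
tool_pos: [489.0, 288.3, 31.6]
tcp_rot: [-3.141, -0.001, 0.001]
contact_force: [-0.8, 0.7, -2.2]
grip_width: 49.6
finger_force: 30.0
```

```bash
python3 - <<'E'
from h import *
s=capture("side");t=capture("top");o=get_obs();print(o['tool_pos'],o['tcp_rot'],o['contact_force'])
a=cv2.resize(s[110:200,130:240],(660,540),interpolation=cv2.INTER_CUBIC)
cv2.imwrite("pics/s5.png",a[:,:,::-1])
E
```

```text
[488.97645846 288.30161964  31.51969423] [-3.14147976e+00 -4.51232333e-04  6.83500154e-04] [-0.06137965 -0.36528133 -3.19384363]
```

View pics/s5.png

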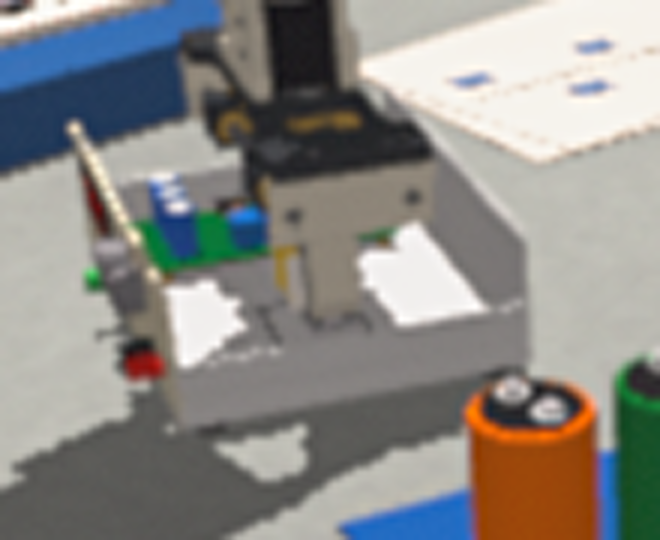

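The transformer hangs centred over the outline, clear of the board and walls. Lowering it to about z 18.4.

>>> {"name": "step_arm", "arguments": {"deltas": [0, 0, -4, 0, 44, 0, 0, -3, 0, 44, 0, 0, -2, 0, 44, 0, -0.2, -1.5, 0, 44, 0, 0, -0.8, 0, 44, 0, 0, -0.6, 0, 44, 0, 0, -0.5, 0, 44, 0, 0, -0.4, 0, 44, 0, 0, 0, 0, 44, 0, 0, 0, 0, 44]}}

```text
time: 42.05
tool_pos: [488.9, 288.1, 18.5]
tcp_rot: [3.142, -0.0, 0.001]
contact_force: [0.3, 0.1, -3.1]
grip_width: 49.8
finger_force: 30.0
```

>>> {"name": "step_arm", "arguments": {"deltas": [0, 0, -0.4, 0, 44, 0, 0, -0.4, 0, 44, 0, 0, -0.2, 0, 44, 0, 0, 0, 0, 44, 0, 0, 0, 0, 44, 0, 0, 0, 0, 44, 0, 0, 0, 0, 44, 0, 0, 0, 0, 44, 0, 0, 0, 0, 44, 0, 0, 0, 0, 44]}}

```text
time: 43.3
tool_pos: [488.9, 288.1, 18.2]
tcp_rot: [-3.141, -0.0, 0.001]
contact_force: [-2.4, -2.3, 4.5]
grip_width: 49.9
finger_force: 30.0
```

>>> {"name": "step_arm", "arguments": {"deltas": [0, 0, 0, 0, 51, 0, 0, 0, 0, 54, 0, 0, 0, 0, 58, 0, 0, 0, 0, 64, 0, 0, 0, 0, 66, 0, 0, 0, 0, 66, 0, 0, 0, 0, 66, 0, 0, 5, 0, 66, 0, 0, 10, 0, 66, 0, 0, 20, 0, 66]}}

```text
time: 44.55
tool_pos: [488.5, 287.9, 52.8]
tcp_rot: [3.141, 0.001, 0.001]
contact_force: [-0.7, 0.5, 0.2]
grip_width: 66.3
finger_force: 0.0
```

>>> {"name": "step_arm", "arguments": {"deltas": [0, 0, 40, 0, 66, 0, 0, 50, 0, 66, 0, 0, 40, 0, 91.8, 0, 0, 20, 0, 91.8, 10, -40, 0, 1, 91.8, 20, -50, 0, 2, 91.8, 30, -50, 0, 2, 91.8, 30, -55, 0, 1.5, 91.8, 25, -50, 0, 1.5, 91.8, 18, -36, 0, 0.5, 91.8]}}

```text
time: 45.8
tool_pos: [622.5, 4.7, 203.2]
tcp_rot: [3.141, -0.001, 0.148]
contact_force: [1.0, 0.5, 0.8]
grip_width: 92.1
finger_force: 0.0
```

```bash
python3 - <<'E'
from h import *
t=capture("top");s=capture("side");o=get_obs();print(o['tool_pos'],o['tcp_rot'])
a=cv2.resize(t[188:278,70:190],(720,540),interpolation=cv2.INTER_CUBIC)
cv2.imwrite("pics/p6.png",a[:,:,::-1])
E
```

```text
[623.04312905   2.98886938 202.76198373] [ 3.14007450e+00 -1.02387537e-03  1.44512368e-01]
```

View pics/p6.png

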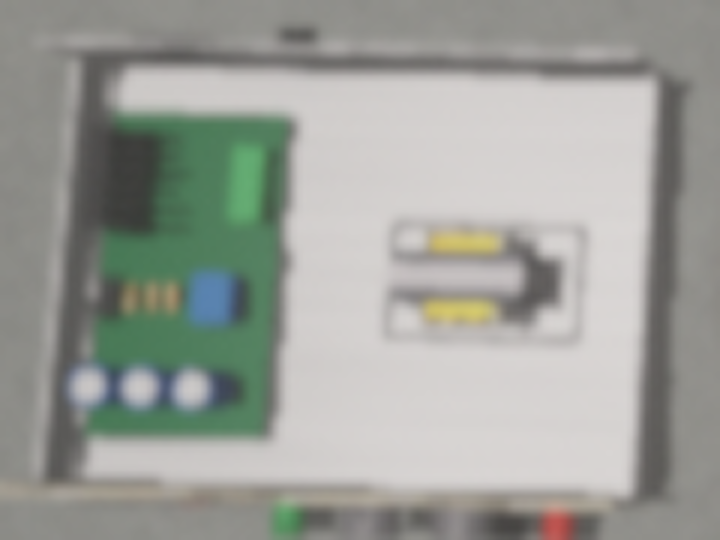

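The transformer stands upright inside the outline, with the core from crop (388,278) to (525,280). I'll check the numbers and start on the black capacitor.

```bash
python3 - <<'E'
from h import *
P=lambda x,y:(70+(x+.5)/6-.5,188+(y+.5)/6-.5); f=lambda q,z:onz("top",P(*q),z)
a,b=f((388,278),54),f((525,280),54);print(a,b,(a+b)/2,np.linalg.norm(a-b)); y=f((465,242),46),f((460,312),46);print(sum(y)/2)
K=f((558,281),12);print("right foot end",K,"expect y 257")
E
```

```text
[487.79116546 313.006722  ] [488.50250413 260.41041741] [488.1468348  286.70856971] 52.601114623206506
[489.36700695 286.76634939]
right foot end [490.37167757 258.26315112] expect y 257
```

>>> {"name": "step_arm", "arguments": {"deltas": [0, 0, 0, 0, 91.8, 0, 0, 0, 0, 91.8, 0, 0, 0, 0, 91.8, 0, 0, -20, 0, 91.8, 0, 0, -30, 0, 91.8, 0, 0, -30, 0, 91.8, 0, 0, -20, 0, 91.8, 0, 0, -8, 0, 91.8, 0, 0, 0, 0, 91.8, 0, 0, 0, 0, 91.8]}}

```text
time: 47.15
tool_pos: [622.4, 7.3, 95.6]
tcp_rot: [3.141, -0.002, 0.149]
contact_force: [0.3, 0.1, -0.0]
grip_width: 92.0
finger_force: 0.0
```

>>> {"name": "step_arm", "arguments": {"deltas": [-0.5, 0, -15, 0, 91.8, 0, 0, -15, 0, 91.8, 0, 0, -10.2, 0, 91.8, 0, 0, 0, 0, 75, 0, 0, 0, 0, 64, 0, 0, 0, 0, 58, 0, 0, 0, 0, 53, 0, 0, 0, 0, 49, 0, 0, 0, 0, 46, 0, 0, 0, 0, 44]}}

```text
time: 48.4
tool_pos: [621.4, 7.2, 54.5]
tcp_rot: [3.141, -0.0, 0.149]
contact_force: [-0.6, 0.2, 2.2]
grip_width: 49.2
finger_force: 30.0
```

>>> {"name": "step_arm", "arguments": {"deltas": [0, 0, 0, 0, 44, 0, 0, 2, 0, 44, 0, 0, 10, 0, 44, 0, 0, 20, 0, 44, 0, 0, 28, 0, 44, 0, 0, 28, 0, 44, 0, 0, 28, 0, 44, 0, 0, 20, 0, 44, 0, 0, 10, 0, 44, 0, 0, 4, 0, 44]}}

```text
time: 49.65
tool_pos: [621.2, 7.2, 204.5]
tcp_rot: [3.142, -0.0, 0.149]
contact_force: [-1.1, -0.4, -2.6]
grip_width: 49.3
finger_force: 30.0
```

>>> {"name": "step_arm", "arguments": {"deltas": [-3, -14, 0, 0, 44, -6, -30, 0, 0, 44, -9, -42, 0, 0, 44, -11, -50, 0, 0, 44, -12, -54, 0, 0, 44, -12, -54, 0, 0, 44, -11, -52, 0, 0, 44, -10, -46, 0, 0, 44, -7, -32, 0, 0, 44, -3.7, -15.8, 0, 0, 44]}}

```text
time: 50.9
tool_pos: [534.9, -384.8, 202.9]
tcp_rot: [-3.14, 0.002, 0.147]
contact_force: [1.0, 0.9, -2.4]
grip_width: 49.5
finger_force: 30.0
```

>>> {"name": "step_arm", "arguments": {"deltas": [0, 0, -10, 0, 44, 0, 0, -25, 0, 44, 0, 0, -30, 0, 44, 0, 0, -30, 0, 44, 0, 0, -20, 0, 44, 0, 0, -12, 0, 44, 0, 0, -6, 0, 44, 0, 0, -4, 0, 44, 0, 0, 0, 0, 44, 0, 0, 0, 0, 44]}}

```text
time: 52.15
tool_pos: [536.8, -382.9, 67.9]
tcp_rot: [3.141, -0.001, 0.149]
contact_force: [-0.3, -1.1, -2.5]
grip_width: 49.6
finger_force: 30.0
```

>>> {"name": "step_arm", "arguments": {"deltas": [0, 0.3, -4, 0, 44, 0, 0, -3.5, 0, 44, 0, 0, -2, 0, 44, 0, 0, -1.2, 0, 44, 0, 0, -0.7, 0, 44, 0, 0, -0.6, 0, 44, 0, 0, -0.5, 0, 44, 0, 0, -0.2, 0, 44, 0, 0, 0, 0, 44, 0, 0, 0, 0, 44]}}

```text
time: 53.4
tool_pos: [536.6, -382.4, 55.5]
tcp_rot: [3.141, -0.0, 0.149]
contact_force: [-3.0, 1.5, 5.1]
grip_width: 49.2
finger_force: 30.0
```

>>> {"name": "step_arm", "arguments": {"deltas": [0, 0, 0, 0, 50, 0, 0, 0, 0, 55, 0, 0, 0, 0, 60, 0, 0, 0, 0, 70, 0, 0, 0, 0, 80, 0, 0, 0, 0, 91.8, 0, 0, 0, 0, 91.8, 0, 0, 0, 0, 91.8, 0, 0, 10, 0, 91.8, 0, 0, 30, 0, 91.8]}}

```text
time: 54.65
tool_pos: [535.8, -381.7, 93.9]
tcp_rot: [-3.139, 0.002, 0.149]
contact_force: [0.1, -0.3, -0.0]
grip_width: 92.0
finger_force: 0.0
```

>>> {"name": "step_arm", "arguments": {"deltas": [0, 0, 45, 0, 91.8, 0, 0, 45, 0, 91.8, 0, 0, 16, 0, 91.8, 2, 40, 0, 0, 91.8, 4, 55, 0, 0, 91.8, 4, 60, 0, 0, 91.8, 4, 60, 0, 0, 91.8, 4, 60, 0, 0, 91.8, 4, 60, 0, 0, 91.8, 3.6, 54.7, 0, 0, 91.8]}}

```text
time: 55.9
tool_pos: [561.6, 9.5, 200.1]
tcp_rot: [-3.141, 0.001, 0.149]
contact_force: [0.0, 0.9, -0.3]
grip_width: 91.7
finger_force: 0.0
```

>>> {"name": "step_arm", "arguments": {"deltas": [0, 0, 0, 0, 91.8, 0, 0, 0, 0, 91.8, 0, 0, -20, 0, 91.8, 0, 0, -30, 0, 91.8, 0, 0, -30, 0, 91.8, 0, 0, -20, 0, 91.8, 0, 0, -8, 0, 91.8, 0, 0, 0, 0, 91.8, 0, 0, 0, 0, 91.8, 0, 0, 0, 0, 91.8]}}

```text
time: 57.15
tool_pos: [562.7, 7.2, 93.4]
tcp_rot: [3.141, -0.002, 0.149]
contact_force: [0.4, -0.0, 0.1]
grip_width: 92.1
finger_force: 0.0
```

>>> {"name": "step_arm", "arguments": {"deltas": [0, 0, -15, 0, 91.8, 0, 0, -14, 0, 91.8, 0, 0, -8.2, 0, 91.8, 0, 0, 0, 0, 75, 0, 0, 0, 0, 64, 0, 0, 0, 0, 58, 0, 0, 0, 0, 53, 0, 0, 0, 0, 49, 0, 0, 0, 0, 46, 0, 0, 0, 0, 44]}}

```text
time: 58.4
tool_pos: [562.2, 7.4, 55.5]
tcp_rot: [3.141, -0.0, 0.149]
contact_force: [-0.4, 0.3, 1.9]
grip_width: 49.6
finger_force: 30.0
```

>>> {"name": "step_arm", "arguments": {"deltas": [0, 0, 0, 0, 44, 0, 0, 2, 0, 44, 0, 0, 10, 0, 44, 0, 0, 20, 0, 44, 0, 0, 28, 0, 44, 0, 0, 28, 0, 44, 0, 0, 28, 0, 44, 0, 0, 20, 0, 44, 0, 0, 10, 0, 44, 0, 0, 4, 0, 44]}}

```text
time: 59.65
tool_pos: [562.1, 7.4, 205.6]
tcp_rot: [3.141, -0.0, 0.149]
contact_force: [0.5, -0.8, -3.7]
grip_width: 49.3
finger_force: 30.0
```

>>> {"name": "step_arm", "arguments": {"deltas": [-2, -10, 0, 0, 44, -4, -22, 0, 0, 44, -5, -32, 0, 0, 44, -6, -36, 0, 0, 44, -7, -36, 0, 0, 44, -7, -36, 0, 0, 44, -6, -34, 0, 0, 44, -5, -30, 0, 0, 44, -3, -20, 0, 0, 44, -1.1, -10, 0, 0, 44]}}

```text
time: 60.9
tool_pos: [515.5, -259.6, 204.7]
tcp_rot: [-3.141, 0.001, 0.148]
contact_force: [-0.3, -0.4, -3.0]
grip_width: 49.3
finger_force: 30.0
```

>>> {"name": "step_arm", "arguments": {"deltas": [0, 0, -10, 0, 44, 0, 0, -25, 0, 44, 0, 0, -30, 0, 44, 0, 0, -30, 0, 44, 0, 0, -20, 0, 44, 0, 0, -12, 0, 44, 0, 0, -6, 0, 44, 0, 0, -4, 0, 44, 0, 0, 0, 0, 44, 0, 0, 0, 0, 44]}}

```text
time: 62.15
tool_pos: [516.3, -258.8, 68.9]
tcp_rot: [3.141, -0.001, 0.149]
contact_force: [-0.5, 0.3, -3.0]
grip_width: 49.4
finger_force: 30.0
```

>>> {"name": "step_arm", "arguments": {"deltas": [0.3, 0, -4, 0, 44, 0.2, 0, -3.5, 0, 44, 0, 0, -2, 0, 44, 0, 0, -1.2, 0, 44, 0, 0, -0.7, 0, 44, 0, 0, -0.6, 0, 44, 0, 0, -0.5, 0, 44, 0, 0, -0.2, 0, 44, 0, 0, 0, 0, 44, 0, 0, 0, 0, 44]}}

```text
time: 63.4
tool_pos: [516.7, -258.7, 56.6]
tcp_rot: [3.141, -0.001, 0.149]
contact_force: [-2.8, 2.0, 5.1]
grip_width: 49.6
finger_force: 30.0
```

>>> {"name": "step_arm", "arguments": {"deltas": [0, 0, 0, 0, 50, 0, 0, 0, 0, 55, 0, 0, 0, 0, 60, 0, 0, 0, 0, 70, 0, 0, 0, 0, 80, 0, 0, 0, 0, 91.8, 0, 0, 0, 0, 91.8, 0, 0, 0, 0, 91.8, 0, 0, 10, 0, 91.8, 0, 0, 30, 0, 91.8]}}

```text
time: 64.65
tool_pos: [515.7, -258.1, 95.3]
tcp_rot: [-3.139, 0.002, 0.149]
contact_force: [-0.0, -0.7, 0.7]
grip_width: 91.1
finger_force: 0.0
```

>>> {"name": "step_arm", "arguments": {"deltas": [0, 0, 45, 0, 91.8, 0, 0, 45, 0, 91.8, 0, 0, 16, 0, 91.8, -2, 46, 0, 0, 91.8, -2, 55, 0, 0, 91.8, -2, 55, 0, 0, 91.8, -3, 50, 0, 0, 91.8, -3, 40, 0, 0, 91.8, -2.3, 18, 0, 0, 91.8, 0, 1.9, 0, 0, 91.8]}}

```text
time: 65.9
tool_pos: [502.0, 7.8, 201.4]
tcp_rot: [3.141, 0.001, 0.151]
contact_force: [-0.4, 0.4, 0.1]
grip_width: 91.6
finger_force: 0.0
```

>>> {"name": "step_arm", "arguments": {"deltas": [0, 0, -20, 0, 91.8, 0, 0, -30, 0, 91.8, 0, 0, -30, 0, 91.8, 0, 0, -20, 0, 91.8, 0, 0, -8, 0, 91.8, 0, 0, 0, 0, 91.8, 0, 0, 0, 0, 91.8, 0, 0, 0, 0, 91.8, 0, 0, 0, 0, 91.8, 0, 0, 0, 0, 91.8]}}

```text
time: 67.15
tool_pos: [502.4, 7.3, 93.9]
tcp_rot: [3.141, -0.0, 0.149]
contact_force: [0.4, 0.2, -0.6]
grip_width: 91.7
finger_force: 0.0
```

>>> {"name": "step_arm", "arguments": {"deltas": [0, 0, -15, 0, 91.8, 0, 0, -14, 0, 91.8, 0, 0, -8.6, 0, 91.8, 0, 0, 0, 0, 75, 0, 0, 0, 0, 64, 0, 0, 0, 0, 58, 0, 0, 0, 0, 53, 0, 0, 0, 0, 49, 0, 0, 0, 0, 46, 0, 0, 0, 0, 44]}}

```text
time: 68.4
tool_pos: [502.4, 7.3, 56.2]
tcp_rot: [3.142, -0.0, 0.149]
contact_force: [-1.1, 0.5, 1.6]
grip_width: 49.2
finger_force: 30.0
```

>>> {"name": "step_arm", "arguments": {"deltas": [0, 0, 0, 0, 44, 0, 0, 2, 0, 44, 0, 0, 10, 0, 44, 0, 0, 20, 0, 44, 0, 0, 28, 0, 44, 0, 0, 28, 0, 44, 0, 0, 28, 0, 44, 0, 0, 20, 0, 44, 0, 0, 10, 0, 44, 0, 0, 4, 0, 44]}}

```text
time: 69.65
tool_pos: [502.1, 7.3, 206.3]
tcp_rot: [3.141, -0.0, 0.149]
contact_force: [0.1, 0.1, -2.7]
grip_width: 49.1
finger_force: 30.0
```

>>> {"name": "step_arm", "arguments": {"deltas": [-1, -12, 0, 0, 44, -3, -28, 0, 0, 44, -3, -40, 0, 0, 44, -4, -44, 0, 0, 44, -4, -44, 0, 0, 44, -4, -44, 0, 0, 44, -3, -44, 0, 0, 44, -3, -40, 0, 0, 44, -2, -26, 0, 0, 44, -1.2, -12.1, 0, 0, 44]}}

```text
time: 70.9
tool_pos: [473.0, -328.5, 204.8]
tcp_rot: [-3.14, 0.002, 0.147]
contact_force: [0.2, 0.7, -3.2]
grip_width: 48.9
finger_force: 30.0
```

>>> {"name": "step_arm", "arguments": {"deltas": [0, 0, -10, 0, 44, 0, 0, -25, 0, 44, 0, 0, -30, 0, 44, 0, 0, -30, 0, 44, 0, 0, -20, 0, 44, 0, 0, -12, 0, 44, 0, 0, -6, 0, 44, 0, 0, -4, 0, 44, 0, 0, 0, 0, 44, 0, 0, 0, 0, 44]}}

```text
time: 72.15
tool_pos: [474.3, -327.1, 69.6]
tcp_rot: [3.141, -0.001, 0.149]
contact_force: [-0.2, -0.8, -3.7]
grip_width: 48.8
finger_force: 30.0
```

Contact is expected at z 57.2.

>>> {"name": "step_arm", "arguments": {"deltas": [0, 0, -4, 0, 44, 0, 0, -3.5, 0, 44, 0, 0, -2, 0, 44, 0, 0, -1.2, 0, 44, 0, 0, -0.7, 0, 44, 0, 0, -0.6, 0, 44, 0, 0, -0.5, 0, 44, 0, 0, -0.2, 0, 44, 0, 0, 0, 0, 44, 0, 0, 0, 0, 44]}}

```text
time: 73.4
tool_pos: [474.2, -326.8, 57.2]
tcp_rot: [3.141, -0.0, 0.149]
contact_force: [-2.5, 1.8, 5.5]
grip_width: 49.3
finger_force: 30.0
```

>>> {"name": "step_arm", "arguments": {"deltas": [0, 0, 0, 0, 50, 0, 0, 0, 0, 55, 0, 0, 0, 0, 60, 0, 0, 0, 0, 70, 0, 0, 0, 0, 80, 0, 0, 0, 0, 91.8, 0, 0, 0, 0, 91.8, 0, 0, 0, 0, 91.8, 0, 0, 10, 0, 91.8, 0, 0, 30, 0, 91.8]}}

```text
time: 74.65
tool_pos: [473.3, -326.2, 96.0]
tcp_rot: [-3.139, 0.002, 0.149]
contact_force: [0.3, -0.4, 0.1]
grip_width: 91.8
finger_force: 0.0
```

>>> {"name": "step_arm", "arguments": {"deltas": [0, 0, 45, 0, 91.8, 0, 0, 45, 0, 91.8, 0, 0, 25, 0, 91.8, -15, -5, 10, 0, 91.8, -40, -20, 0, 0, 91.8, -45, -25, 0, 0, 91.8, -45, -25, 0, 0, 91.8, -45, -25, 0, 0, 91.8, -45, -25, 0, 0, 91.8, -20, -20, 0, 0, 91.8]}}

```text
time: 75.9
tool_pos: [215.7, -472.0, 220.7]
tcp_rot: [-3.14, 0.001, 0.146]
contact_force: [-0.4, -0.8, 0.6]
grip_width: 91.8
finger_force: 0.0
```

```bash
python3 - <<'E'
from h import *
t=capture("top");s=capture("side")
cv2.imwrite("pics/f.png",np.hstack([cv2.resize(t[180:290,60:470],(800,215)),])[:,:,::-1])
A=cv2.resize(t[190:280,345:470],(400,288));B=cv2.resize(s[120:384,140:380],(262,288));cv2.imwrite("pics/f.png",np.hstack([A,B])[:,:,::-1])
E
```

```text
(no output)
```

View pics/f.png

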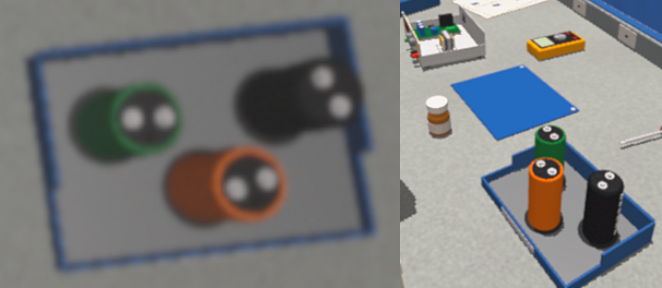

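All three capacitors stand upright on their own spots: green at crop (146,118), orange at (249,183) and black at (331,92). The mat is empty and the bystanders haven't moved. Handing in.

```bash
python3 -c "
from plant import *
print(close_job())"
```

```text
the job is handed in; nothing more can be done
None
```

The transformer is upright in the power supply, inside the black outline with its feet over the hole marks; all three capacitors are back upright on their own tray spots, and the job was handed in at about 76 s of the 149 s allowed.

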